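# Stack the round tubes in the V-cradle

### The arm

A 7-joint arm with a two-finger parallel gripper is mounted at the origin on the work surface. World frame = base frame: x ahead of the robot, y to its left, z up, the work surface at z = 0. Lengths are in m, angles in rad, forces in N, time in s.
With the tool pointing down it reaches from about 0.4 to 0.875 m from the base axis. Payload 19.3 kg.
Tool frame: the origin (TCP) lies where the fingers leave the gripper's body, on its centre line; the fingertips stand bot.tip_reach ahead of it and the grasp point (between the pads) lies 54 mm ahead of it (bot.tip_reach is the distance from the TCP to the fingertips, in m); z points along the fingers, y is the line along which they close (so a half turn about z gives the same grasp; the last joint's range is limited). The gripper opens to 85 mm and grips with 20 to 120 N. Pads are 22 mm wide; open, the fingers measure 114 mm over their backs; the gripper's body (76 mm by 85 mm) begins 54 mm behind the grasp point. The pads swing forward as they close: fully open they stand 13 mm farther back than shut.
Start: joints at [1.201, 0.521, -0.036, 1.599, 0.021, 1.021, -0.113], TCP at [0.185, -0.597, 0.304] pointing down, gripper open.
Joint ranges: [-2.91, 2.91], [-0.3, 2.13], [-1.5, 1.42], [0.17, 2.43], [-1.26, 4.41], [0.16, 1.93], [-2.52, 2.52]. Speed limits (rad/s): [1.89, 1.89, 2.39, 2.39, 3.01, 3.01, 3.01].

### API

Orientations are given as [roll, pitch, yaw] about the fixed x, y, z axes, in that order (R = Rz(yaw) Ry(pitch) Rx(roll)).
In Python, from workcell import bot gives the robot as it stands. The module is installed in compiled form; this text tells all that it offers.
- The arm moves only by the shell command python3 -m jog 'ROWS' [FORCE]. ROWS is JSON, a list that holds one entry, the list of rows, each a list of 7 numbers: the shift along the tool's x, y, z in mm, then the turn, a rotation vector about the tool's x, y, z in rad, then the opening, from 0 (shut) to 1 (fully open). In form: [[[tx, ty, tz, wx, wy, wz, fingers], ...]]. A call has 1 to 5 rows; each row shifts and turns the commanded pose from where the row before left it, along the tool's axes as they then stand; what a row does not reach is not made up. A row lasts 1/10 s, in which the tool goes at most 50 mm and 8.59 degrees, less where a joint would pass 70% of its speed; a pose out of reach is approached as far as the arm can. A call is refused whole if a number of a shift passes 50 or a number of a turn 0.15, either way. A call with a gripper value outside its range is refused whole. The fingers move at their own pace and stop on an object; FORCE is the grip in N (left out, the last holds). Time passes only in rows, so rows that do not move let the fingers close. It gives the time, the measured TCP pose, the force, the opening and the grip force at its end, in the units of the state.
- bot.observe(): the state, without advancing time (a new reading comes with each control period).
- bot.grab_frame(name): name is "scene" or "side" or "wrist"; returns a dict with "img" (480x640x3 uint8, red, green, blue), "intrinsics" (3x3 intrinsics, pixels), "R" (3x3) and "t" (3): a world point X has camera coordinates R X + t; the wrist camera has in their place "tool_from_camera" (4x4, takes a point from camera to tool coordinates, whose origin is the TCP and whose axes are the flange's). Camera axes: x right, y down, z forward; pixel columns grow to the right and rows downward; lengths in m; the calibration is good to about 2 mm. The wrist camera is an equidistant fisheye: a pixel r from the principal point sees the ray r / f radians off the axis. A picture is of the moment at which its call begins: read the wrist's pose just before it. There is no depth.
- bot.job_done(): hands the job in; it is judged then, once.
Trained networks look in a picture, given as the dict that the camera call returned (one of the last four; its "shot" number tells which), for a name from the list of things; names that differ only in an ending like _2 or _b are one class to them, and where a whole thing is asked for, a point or a joint stands for the part that bears it (a point fixed in the world has none). Each returns a list of dicts, best first, with "conf" (0 to 1); they miss things now and then, are a little off and sometimes report something else, mostly with a low value. They report only what shows in the picture. A call takes as long as a camera call. They do not tell look-alikes from the thing itself.
- bot.trace(query, picture): "region" (480x640 bool, what is visible of it).
- bot.spot_point(query, picture): "xyz" ([x, y, z] in m, in world coordinates, good to about 4 mm: a listed point, or the origin of a listed thing).
The state is a dict: "clock": time; "qpos": joint angles; "qd": joint speeds; "joint_efforts": joint torques, N m; "position": TCP position; "tool_rot": TCP orientation; "force": force on the tool from outside, world axes, zero at the start; "moment": the same for the moment, N m; "grip_width": finger opening in m; "finger_force": force on a finger pad.
Only numpy, scipy, OpenCV 4.12 (cv2) and the standard library are available. Lean on these libraries where they do the work, as an engineer would, in place of code of your own. Each camera call takes 0.05 s, during which the arm holds its last target. There are 200 camera calls.

### The job

Stack the three round tubes in the bar cradle on the welding bench: lay the two thick ones in the lower Vs, then set the stacking saddle right down over both so that its lugs straddle them and they cannot roll, and last lay the thin tube in the saddle's V. Each piece should lie centred along the cradle; let go of everything, and leave the square tube, the welded plate and the slag hammer where they are.

Things in the scene. Friction and masses are not known exactly. Their poses are not given: they have to be found in the camera images.
- tube_a_mid (a point): One of two alike thick round steel tubes, dark grey, diameter 42 mm, length 160 mm, 0.42 kg, lying on the bench, free to roll. The point is its centre, 21 mm above what it lies on; x axis along the tube (the roll angle about it means nothing).
- tube_b_mid (a point): The other thick round tube, the same in every way: diameter 42 mm, length 160 mm. The point is its centre; x axis along the tube.
- tube_c_mid (a point): The thin round steel tube, dark grey, diameter 27 mm, length 160 mm, about 0.22 kg, lying on the bench and free to roll. The point is its centre, 13.5 mm above what it lies on; x axis along the tube.
- saddle_grip (a point): Loose grey-blue steel stacking saddle, 0.8 kg, 174 (y) x 110 (x) x 68 mm, z up, half-turn alike. Point: mid-spine, 36 mm above its feet; grip the spine, 12 mm thick (y), top 10 mm above. Cross flats (x = +-45) sit on both thick tubes (y = +-52), underside 20 mm below the point; sloped lugs straddle each tube, 6 mm play. Thin tube lies along x in its top V, centre 34 mm above the point.
- cradle: Fixed grey-blue steel bar cradle, 186 (y) x 114 (x) x 43 mm high, half-turn symmetric. Origin: centre of its underside, on the bench; z up. Two places at y = +-52 mm, each a pair of upward 90 degree Vs (x = +-45, 20 mm long, 51 mm wide), free between them but for 6 mm ties. A thick tube lies along x, its centre 47 mm above the bench; the seated saddle's point is above the origin, 88 mm up.
- square_tube_mid (a point): A square steel tube, dark grey, 40 x 40 mm, 160 mm long, lying on the bench: not wanted, to be left alone. The point is its centre, 20 mm above the bench; x axis along it.
- coupon: A welded test plate, bare steel with a weld bead along its middle, 150 mm (x) by 117 mm (y), 6 mm thick, lying on the bench; to be left alone. Origin at the centre of its underside.
- slag_hammer: A slag hammer lying on the bench, spring-wound steel handle along x, about 290 mm long, head 175 mm across (y) at the +x end, 22 mm high; to be left alone. Origin on its underside, on the handle's line, 20 mm from the end of the handle.
Things that resemble listed ones, but are neither listed nor needed, are in the scene too. Leave any blue or turquoise look-alike of the part that bears tube_c_mid alone.

How it is judged:
On the way, in this order (a step that is already met when the one before it is completed fails the run):
1. both thick tubes lie in the lower Vs of the cradle (((x of tube_a_mid in the frame of cradle between -0.02 and 0.02 m and y of tube_a_mid in the frame of cradle between 0.046 and 0.058 m and z of tube_a_mid in the frame of cradle between 0.0418 and 0.0518 m and angle between the x axis of each of tube_a_mid, tube_b_mid and the x axis of cradle, either way round below 0.1 rad and x of tube_b_mid in the frame of cradle between -0.02 and 0.02 m and y of tube_b_mid in the frame of cradle between -0.058 and -0.046 m and z of tube_b_mid in the frame of cradle between 0.0418 and 0.0518 m) or (x of tube_a_mid in the frame of cradle between -0.02 and 0.02 m and y of tube_a_mid in the frame of cradle between -0.058 and -0.046 m and z of tube_a_mid in the frame of cradle between 0.0418 and 0.0518 m and angle between the x axis of each of tube_a_mid, tube_b_mid and the x axis of cradle, either way round below 0.1 rad and x of tube_b_mid in the frame of cradle between -0.02 and 0.02 m and y of tube_b_mid in the frame of cradle between 0.046 and 0.058 m and z of tube_b_mid in the frame of cradle between 0.0418 and 0.0518 m))), for 0.2 s.
2. the saddle sits down over both thick tubes (((x of tube_a_mid in the frame of cradle between -0.02 and 0.02 m and y of tube_a_mid in the frame of cradle between 0.046 and 0.058 m and z of tube_a_mid in the frame of cradle between 0.0418 and 0.0518 m and angle between the x axis of each of tube_a_mid, tube_b_mid and the x axis of cradle, either way round below 0.1 rad and x of tube_b_mid in the frame of cradle between -0.02 and 0.02 m and y of tube_b_mid in the frame of cradle between -0.058 and -0.046 m and z of tube_b_mid in the frame of cradle between 0.0418 and 0.0518 m) or (x of tube_a_mid in the frame of cradle between -0.02 and 0.02 m and y of tube_a_mid in the frame of cradle between -0.058 and -0.046 m and z of tube_a_mid in the frame of cradle between 0.0418 and 0.0518 m and angle between the x axis of each of tube_a_mid, tube_b_mid and the x axis of cradle, either way round below 0.1 rad and x of tube_b_mid in the frame of cradle between -0.02 and 0.02 m and y of tube_b_mid in the frame of cradle between 0.046 and 0.058 m and z of tube_b_mid in the frame of cradle between 0.0418 and 0.0518 m)) and x of saddle_grip in the frame of cradle between -0.015 and 0.015 m and y of saddle_grip in the frame of cradle between -0.01 and 0.01 m and z of saddle_grip in the frame of cradle between 0.0832 and 0.0932 m and angle between the x axis of saddle_grip and the x axis of cradle, either way round below 0.15 rad and angle between saddle_grip's own z axis and vertical below 0.07 rad), for 0.2 s.
3. the thin tube lies in the saddle's V (all of step 2 and x of tube_c_mid in the frame of saddle_grip between -0.02 and 0.02 m and y of tube_c_mid in the frame of saddle_grip between -0.005 and 0.005 m and z of tube_c_mid in the frame of saddle_grip between 0.0294 and 0.0394 m and angle between the x axis of tube_c_mid and the x axis of saddle_grip, either way round below 0.1 rad), for 0.2 s.
At the end, for the whole second after the job is handed in: Thick tubes one in each lower V place (20 mm along, 6 mm aside, 5 mm height); saddle seated on both, level and square to the cradle (15 mm along, 10 mm aside, 5 mm height); thin tube in the saddle's V (20 mm along, 5 mm aside and height); tubes within 0.1 rad; all released, at rest (all of step 3 and linear speed of each of tube_a, tube_b, tube_c, saddle below 0.02 m/s); the robot touches nothing.
It fails at once if the square tube is moved by more than 25 mm (distance of square_tube_mid from where it was at the start of the episode above 0.025 m).
It fails at once if the welded plate is moved by more than 25 mm (distance of coupon from where it was at the start of the episode above 0.025 m).
It fails at once if the slag hammer is moved by more than 25 mm (distance of slag_hammer from where it was at the start of the episode above 0.025 m).
It also fails if it takes over 115 s, if anything falls off the work surface, if the arm or the gripper's body presses on something with over 40 N, if the wrist force passes 120 N, or if a joint passes its speed limit or range.

## Working session

There is one attempt and no reset: what is moved stays moved. The work goes in short steps, Python scripts to look and compute and a shell command to move; the robot and the scene stay as the last step left them, time stands still between calls to the robot, and variables do not carry over. Pictures are saved under pics/ and viewed, at most 14 in all, crops included, and the job is handed in when it is done.

```bash
mkdir -p pics
cat > h.py <<'E'
import numpy as np,cv2
from workcell import bot
def save(f,n): cv2.imwrite('pics/'+n,f['img'][:,:,::-1])
E
python3 - <<'E'
from h import *
o=bot.observe();print({k:np.round(v,3) for k,v in o.items()},bot.tip_reach)
for n in ['scene','side']:
    f=bot.grab_frame(n);save(f,n+'0.png')
    print(n,np.round(-f['R'].T@f['t'],3))
    for q in ['tube_a_mid','tube_c_mid','saddle_grip','cradle','square_tube_mid','coupon','slag_hammer']:
        try: print(q,[(np.round(d['xyz'],3).tolist(),round(d['conf'],2)) for d in bot.spot_point(q,f)])
        except Exception as e: print(q,e)
E
```

```text
{'clock': np.float64(0.0), 'qpos': array([ 1.201,  0.522, -0.036,  1.6  ,  0.021,  1.021, -0.113]), 'qd': array([ 0.001, -0.   ,  0.001,  0.001, -0.   ,  0.001,  0.   ]), 'joint_efforts': array([-1.0000e-03, -9.2713e+01,  1.9790e+00, -3.6993e+01,  1.8000e-02,
        8.0000e-03, -0.0000e+00]), 'position': array([ 0.184, -0.597,  0.303]), 'tool_rot': array([-3.14,  0.  ,  0.3 ]), 'force': array([-0.947, -0.078, -0.373]), 'moment': array([-0.007, -0.009,  0.038]), 'finger_force': np.float64(0.0), 'grip_width': np.float64(0.085)} 0.0726
scene [1.24  0.462 0.78 ]
tube_a_mid [([0.691, 0.012, 0.024], 0.62)]
tube_c_mid [([0.237, 0.32, 0.012], 0.94), ([0.341, 0.132, 0.014], 0.92), ([0.43, 0.003, 0.017], 0.89), ([0.824, -0.113, 0.016], 0.76)]
saddle_grip [([0.628, -0.218, 0.032], 0.6)]
cradle [([0.597, 0.179, -0.003], 0.69)]
square_tube_mid [([0.445, -0.36, 0.021], 0.79)]
coupon [([0.344, -0.169, 0.0], 0.72)]
slag_hammer [([0.769, 0.116, -0.003], 0.72)]
side [0.071 0.566 0.878]
tube_a_mid [([0.689, 0.012, 0.02], 0.96)]
tube_c_mid [([0.231, 0.325, 0.013], 0.97), ([0.342, 0.134, 0.015], 0.61), ([0.626, -0.218, 0.042], 0.61), ([0.819, -0.113, 0.016], 0.57)]
saddle_grip [([0.625, -0.213, 0.04], 0.74)]
cradle [([0.599, 0.177, -0.001], 0.87)]
square_tube_mid [([0.448, -0.368, 0.02], 0.7)]
coupon [([0.343, -0.169, -0.001], 0.62)]
slag_hammer [([0.773, 0.115, 0.002], 0.82)]
```

View pics/scene0.png

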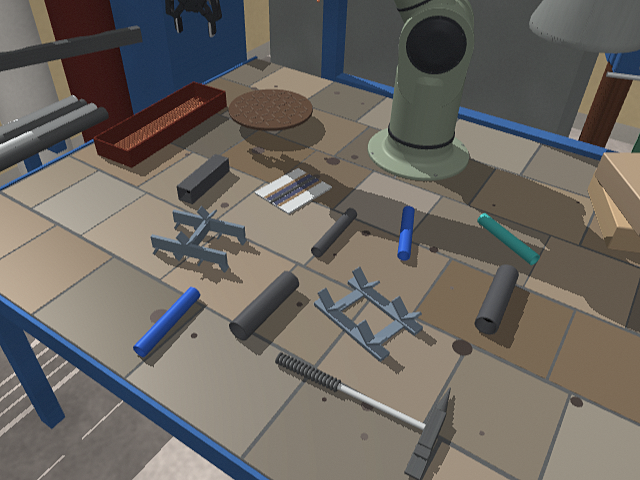

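View pics/side0.png

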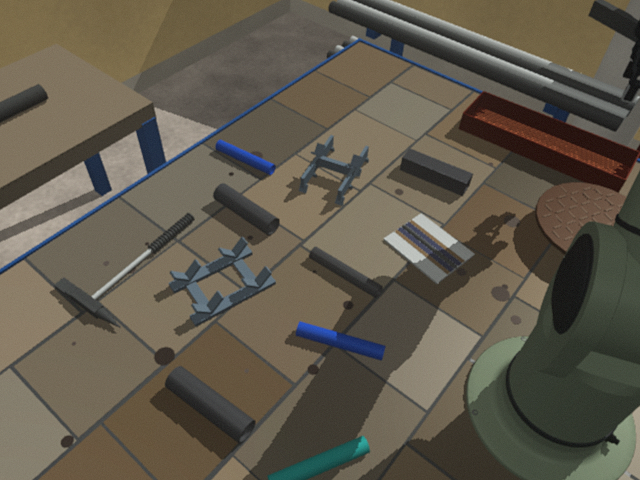

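The views show the dark thick tubes at scene (265,305) and (497,298), the dark thin tube at (335,232), the cradle at (370,310) and the saddle at (205,238). The thin blue and turquoise tubes are decoys. Next I fit poses by matching silhouettes.

```bash
cat >> h.py <<'E'
from scipy.optimize import minimize
from scipy.spatial.transform import Rotation as Rot
def cyl(r,L):
    a=np.linspace(0,2*np.pi,24); return np.array([[s*L/2,r*np.cos(t),r+r*np.sin(t)] for s in(-1,1) for t in a])
def box(lx,ly,lz): return np.array([[x,y,z] for x in(-lx/2,lx/2) for y in(-ly/2,ly/2) for z in(0,lz)])
# hull points from the given dimensions
MOD=dict(thick=cyl(.021,.16),thin=cyl(.0135,.16),cradle=box(.114,.186,.043),saddle=box(.11,.174,.068))
def cam(f,ob=None):
    K=f['intrinsics']
    if 'R' in f: return lambda X:(lambda c:(c@K.T)[:,:2]/c[:,2:])(X@f['R'].T+f['t'])
    T=f['tool_from_camera'];Rt=Rot.from_euler('xyz',ob['tool_rot']).as_matrix()
    def p(X):
        c=((X-ob['position'])@Rt-T[:3,3])@T[:3,:3]
        r=np.hypot(c[:,0],c[:,1]);th=np.arctan2(r,c[:,2])
        return np.c_[K[0,0]*th*c[:,0]/r+K[0,2],K[1,1]*th*c[:,1]/r+K[1,2]]
    return p
def hullmask(pts):
    m=np.zeros((480,640),np.uint8);cv2.fillConvexPoly(m,cv2.convexHull(np.round(pts*16).astype(np.int32)),1,shift=4);return m>0
def fit(kind,views,xy,z0=0,yaws=np.linspace(0,np.pi,9)[:-1]):
    """views: list of (projector, region mask)."""
    H=[]
    for p,m in views: H.append((p,hullmask(np.argwhere(m)[:,::-1].astype(float)) if kind in('cradle','saddle') else m))
    def cost(v):
        c,s=np.cos(v[2]),np.sin(v[2]);M=MOD[kind];X=np.c_[M[:,0]*c-M[:,1]*s+v[0],M[:,0]*s+M[:,1]*c+v[1],M[:,2]+z0]
        t=0
        for p,m in H:
            q=hullmask(p(X));t+=1-(q&m).sum()/max(1,(q|m).sum())
        return t/len(H)
    best=min((cost([*xy,y]),y) for y in yaws)
    x0=np.array([*xy,best[1]])
    for st in (.02,.006):
        S=np.vstack([x0,x0+[st,0,0],x0+[0,st,0],x0+[0,0,st*8]])
        x0=minimize(cost,x0,method='Nelder-Mead',options=dict(initial_simplex=S,xatol=2e-4,fatol=1e-5)).x
    return np.round(x0,4),round(cost(x0),3)
def region(f,q,X,p):
    c=p(np.array([X]))[0]
    L=[d for d in bot.trace(q,f)]
    L=[(np.linalg.norm(np.argwhere(d['region']).mean(0)[::-1]-c),d['conf'],d['region']) for d in L if d['region'].any()]
    L=[l for l in L if l[0]<30];return (min(L,key=lambda l:l[0])[2],c) if L else (None,c)
E
python3 - <<'E'
from h import *
fs=[bot.grab_frame(n) for n in('scene','side')]
K=[cam(f) for f in fs]
# triangulate second thick tube from pixel guess on scene, z=.021
f=fs[0];d=f['R'].T@np.linalg.inv(f['intrinsics'])@np.array([497,298,1.]);o=-f['R'].T@f['t'];g=o+d*(.021-o[2])/d[2];print(g)
for n,q,X in [('thick','tube_a_mid',[.69,.012,.021]),('thick','tube_a_mid',g),('thin','tube_c_mid',[.43,.003,.0135]),('cradle','cradle',[.598,.178,.02]),('saddle','saddle_grip',[.626,-.216,.036])]:
    V=[];
    for f,p in zip(fs,K):
        m,c=region(f,q,X,p)
        if m is None:print('miss',c)
        else:V.append((p,m))
    if V: print(n,len(V),fit(n,V,X[:2]),[fit(n,[v],X[:2]) for v in V] if len(V)>1 else '')
E
```

```text
[0.42885179 0.36906959 0.021     ]
thick 2 (array([ 0.6928,  0.0132, -0.0024]), np.float64(0.045)) [(array([0.6928, 0.0139, 0.0094]), np.float64(0.04)), (array([ 0.6933,  0.0124, -0.006 ]), np.float64(0.053))]
miss [497. 298.]
miss [208.64133614 403.87358242]
thin 2 (array([0.4303, 0.0035, 0.0517]), np.float64(0.07)) [(array([0.4285, 0.0038, 0.045 ]), np.float64(0.06)), (array([0.4302, 0.0034, 0.0553]), np.float64(0.07))]
cradle 2 (array([0.5939, 0.1751, 2.8691]), np.float64(0.115)) [(array([0.598 , 0.1743, 2.8816]), np.float64(0.132)), (array([0.5936, 0.1761, 2.88  ]), np.float64(0.094))]
saddle 2 (array([ 0.6244, -0.2151,  0.3081]), np.float64(0.179)) [(array([ 0.6236, -0.215 ,  0.2597]), np.float64(0.182)), (array([ 0.6227, -0.2091,  0.3353]), np.float64(0.168))]
```

```bash
cat > need.py <<'E'
import sys;from h import *
# need.py x y z yaw : remaining shift (mm, tool axes) and turn, tool kept pointing down
x,y,z,yaw=map(float,sys.argv[1:5]);o=bot.observe()
R=Rot.from_euler('xyz',o['tool_rot']).as_matrix();a=o['tool_rot'][2]
dy=(yaw-a+np.pi/2)%np.pi-np.pi/2
Rt=Rot.from_euler('xyz',[np.pi,0,a+dy])
print('t',round(float(o['clock']),1),'pos',np.round(o['position'],4),'rot',np.round(o['tool_rot'],3),'SHIFT',np.round(R.T@(np.array([x,y,z])-o['position'])*1000,1),'AFTER-TURN SHIFT',np.round(Rt.as_matrix().T@(np.array([x,y,z])-o['position'])*1000,1),'TURN',np.round((Rot.from_matrix(R).inv()*Rt).as_rotvec(),3),'q',np.round(o['qpos'],2),'F',np.round(o['force'],1),'w',round(float(o['grip_width']),4),round(float(o['finger_force']),1))
E
R='x'
python3 -m jog '[[[33,-21.5,0,0,0,0,1],[33,-21.5,0,0,0,0,1],[33,-21.5,0,0,0,0,1],[33,-21.5,0,0,0,0,1],[33,-21.5,0,0,0,0,1]]]'
python3 need.py 0.693 0.013 0.25 0
```

```text
clock: 1.9
position: [0.3113, -0.4444, 0.304]
tool_rot: [3.141, -0.0, 0.3]
force: [1.3, -0.4, 0.1]
grip_width: 0.0855
finger_force: 0.0
t 1.9 pos [ 0.3113 -0.4444  0.304 ] rot [ 3.141 -0.     0.3  ] SHIFT [ 499.7 -324.3   54. ] AFTER-TURN SHIFT [ 381.7 -457.4   54. ] TURN [ 0.  -0.   0.3] q [ 0.91  0.39 -0.08  1.82  0.04  0.94 -0.46] F [ 1.3 -0.4  0.1] w 0.0855 0.0
```

```bash
python3 -m jog '[[[33,-21.5,2,0,0,0.02,1],[33,-21.5,2,0,0,0.02,1],[33,-21.5,2,0,0,0.02,1],[33,-21.5,2,0,0,0.02,1],[33,-21.5,2,0,0,0.02,1]]]' >/dev/null
python3 -m jog '[[[33,-24,2,0,0,0.02,1],[33,-24,2,0,0,0.02,1],[33,-24,2,0,0,0.02,1],[33,-24,2,0,0,0.02,1],[33,-24,2,0,0,0.02,1]]]' >/dev/null
python3 -m jog '[[[25,-27,2,0,0,0.02,1],[25,-27,2,0,0,0.02,1],[25,-27,2,0,0,0.02,1],[25,-27,2,0,0,0.02,1],[25,-27,2,0,0,0.02,1]]]' >/dev/null
python3 need.py 0.693 0.013 0.25 0
python3 - <<'E'
from h import *
o=bot.observe();f=bot.grab_frame('wrist');save(f,'w1.png');print(f['tool_from_camera'],f['intrinsics'])
E
```

```text
t 3.4 pos [ 0.7035 -0.0113  0.2738] rot [ 3.142e+00  0.000e+00 -1.000e-03] SHIFT [-10.5 -24.3  23.8] AFTER-TURN SHIFT [-10.5 -24.3  23.8] TURN [ 0.     0.    -0.001] q [-0.01  0.68 -0.11  1.39  0.08  1.07 -1.7 ] F [-0.2 -1.1 -0.3] w 0.0857 0.0
[[-7.42381683e-04 -9.50411651e-01 -3.10993799e-01  8.03835446e-02]
 [ 9.99999542e-01 -5.17793459e-04 -8.04724747e-04  4.06588957e-04]
 [ 6.03789221e-04 -3.10994254e-01  9.50411600e-01 -6.93203814e-02]
 [ 0.00000000e+00  0.00000000e+00  0.00000000e+00  1.00000000e+00]] [[371.64829954   0.         322.84728918]
 [  0.         371.64829954 236.25913801]
 [  0.           0.           1.        ]]
```

View pics/w1.png

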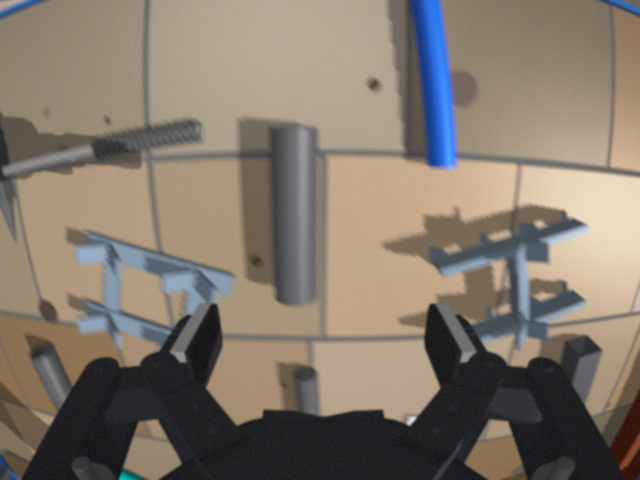

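Wrist view: tube 1 at (294,215), the cradle at (150,290), partly behind a finger, and the saddle at (515,275). I'll fit tube 1 in this view and grasp it.

Run:
```python
from h import *
o=bot.observe();f=bot.grab_frame('wrist');p=cam(f,o)
for n,q,X in [('thick','tube_a_mid',[.693,.013,.021]),('saddle','saddle_grip',[.625,-.216,.036])]:
    m,c=region(f,q,X,p);print(n,c,None if m is None else fit(n,[(p,m)],X[:2]))
for q in ['cradle','saddle_grip','tube_a_mid']: print(q,[(np.round(d['xyz'],3).tolist(),round(d['conf'],2)) for d in bot.spot_point(q,f)])
```

```text
thick [303.47682998 223.89660638] (array([ 0.6948,  0.0119, -0.0038]), np.float64(0.039))
saddle [527.71953043 293.32113136] (array([ 0.6273, -0.2195,  0.2648]), np.float64(0.233))
cradle [([0.596, 0.178, -0.001], 0.93)]
saddle_grip [([0.627, -0.216, 0.036], 0.81)]
tube_a_mid [([0.692, 0.014, 0.026], 0.59)]
```

```bash
python3 -m jog '[[[-5,-12,30,0,0,0,1],[-5.5,-12,30,0,0,0,1],[0,0,30,0,0,0,1],[0,0,30,0,0,0,1],[0,0,20,0,0,0,1]]]' 60 >/dev/null
python3 -m jog '[[[0,0,25,0,0,0,1],[0,0,20,0,0,0,1],[0,0,12,0,0,0,1],[0,0,0,0,0,0,1]]]' >/dev/null
python3 need.py 0.693 0.013 0.077 0
python3 -m jog '[[[0,0,0,0,0,0,0],[0,0,0,0,0,0,0],[0,0,0,0,0,0,0],[0,0,0,0,0,0,0],[0,0,0,0,0,0,0]]]'
python3 -m jog '[[[0,0,0,0,0,0,0],[0,0,0,0,0,0,0],[0,0,0,0,0,0,0],[0,0,0,0,0,0,0],[0,0,0,0,0,0,0]]]'
```

```text
t 4.7 pos [0.6914 0.0106 0.0757] rot [ 3.141e+00  2.000e-03 -1.000e-03] SHIFT [ 1.6 -2.4 -1.3] AFTER-TURN SHIFT [ 1.6 -2.4 -1.3] TURN [ 0.     0.002 -0.001] q [-0.04  0.9  -0.09  1.53  0.11  0.72 -1.76] F [-0.5 -1.  -0.6] w 0.0854 0.0
clock: 5.15
position: [0.6927, 0.0113, 0.0783]
tool_rot: [3.142, -0.001, -0.0]
force: [-3.0, -1.1, 10.0]
grip_width: 0.0402
finger_force: 59.5
clock: 5.65
position: [0.6926, 0.0112, 0.0782]
tool_rot: [3.142, -0.001, -0.0]
force: [-2.7, -0.6, 10.7]
grip_width: 0.0402
finger_force: 59.5
```

```bash
python3 -m jog '[[[0,0,-15,0,0,0,0],[0,0,-30,0,0,0,0],[-10,0,-40,0,0,0,0],[-30,0,-40,0,0,0,0],[-30,0,-40,0,0,0,0]]]' >/dev/null
python3 -m jog '[[[-40,-5,-30,0,0,0,0],[-40,-5,-10,0,0,0,0],[-30,0,0,0,0,0,0],[0,0,0,0,0,0,0],[0,0,0,0,0,0,0]]]'
python3 - <<'E'
from h import *
o=bot.observe();f=bot.grab_frame('wrist');save(f,'w2.png');p=cam(f,o)
m,c=region(f,'cradle',[.597,.178,.02],p);print(c,None if m is None else fit('cradle',[(p,m)],[.597,.178],yaws=[-.27]))
print([(np.round(d['xyz'],4).tolist(),round(d['conf'],2)) for d in bot.spot_point('cradle',f)])
E
```

```text
clock: 6.65
position: [0.5123, 0.0214, 0.283]
tool_rot: [-3.142, -0.002, -0.0]
force: [1.3, 0.2, -3.5]
grip_width: 0.0402
finger_force: 61.8
[156.27620308 122.58748502] (array([ 0.6005,  0.1816, -0.2756]), np.float64(0.097))
[]
```

View pics/w2.png

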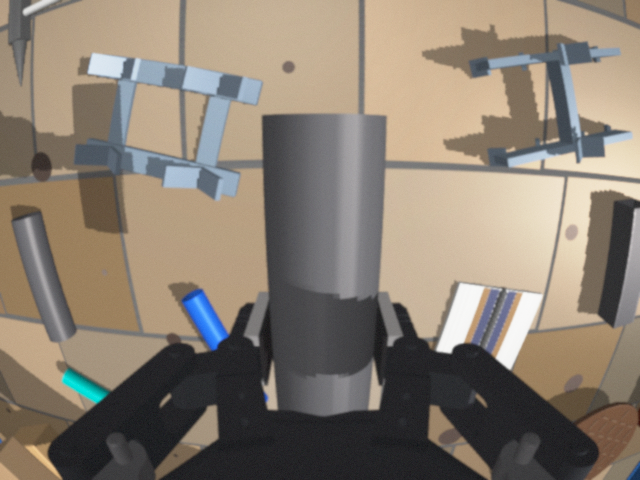

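```bash
cat >> h.py <<'E'
def vquads(v):
    Q=[]
    for sx in(-1,1):
        for sy in(-1,1):
            for w in(-1,1):
                Q.append([[sx*.045+a,sy*.052+w*b,.0173+b] for a,b in((-.01,.0),(.01,0),(.01,.0257),(-.01,.0257))])
    Q=np.array(Q);c,s=np.cos(v[2]),np.sin(v[2])
    return np.stack([Q[...,0]*c-Q[...,1]*s+v[0],Q[...,0]*s+Q[...,1]*c+v[1],Q[...,2]],-1)
E
python3 - <<'E'
from h import *
o=bot.observe();f=bot.grab_frame('wrist');p=cam(f,o)
im=cv2.resize(f['img'][:,:,::-1][40:210,60:280],None,fx=3.5,fy=3.5,interpolation=cv2.INTER_CUBIC)
for v,col in(((.598,.178,-.27),(0,0,255)),):
    for q in vquads(v):
        u=(p(q)-[60,40]+.5)*3.5;cv2.polylines(im,[np.round(u).astype(int)],True,col,1)
cv2.imwrite('pics/ov.png',im)
E
```

```text
(no output)
```

View pics/ov.png

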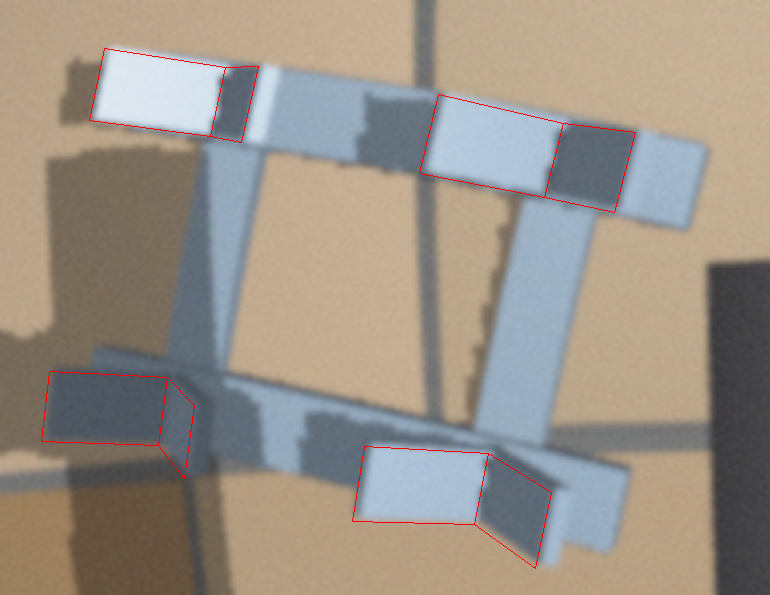

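The overlay of the V model at (0.598, 0.178, -0.27) lands on all four Vs in the picture, so I'll use that cradle pose. Place A is (0.584, 0.128) and place B is (0.612, 0.228).

```bash
python3 -m jog '[[[14,-21,0,0,0,0.05,0],[14,-21,0,0,0,0.05,0],[14,-21,5,0,0,0.05,0],[14,-21,5,0,0,0.05,0],[8,-15,10,0,0,0.07,0]]]' >/dev/null
python3 -m jog '[[[0,0,20,0,0,0,0],[0,0,20,0,0,0,0],[0,0,0,0,0,0,0]]]' >/dev/null
python3 need.py 0.5841 0.1279 0.105 -0.27
```

```text
t 7.7 pos [0.5844 0.1138 0.219 ] rot [ 3.139  0.004 -0.27 ] SHIFT [ -3.6 -13.8 114. ] AFTER-TURN SHIFT [ -4.1 -13.5 114. ] TURN [ 0.002  0.004 -0.   ] q [-0.24  0.58 -0.08  1.75  0.06  0.82 -2.18] F [-1.1 -0.6 -3.4] w 0.0407 61.6
```

```bash
python3 -m jog '[[[-2,-7,10,0,0,0,0],[-2,-6.5,20,0,0.004,0,0],[0,0,30,0,0,0,0],[0,0,24,0,0,0,0],[0,0,0,0,0,0,0]]]' >/dev/null
python3 need.py 0.5841 0.1279 0.105 -0.27
```

```text
t 8.2 pos [0.5843 0.1282 0.1356] rot [ 3.14e+00 -1.00e-03 -2.70e-01] SHIFT [-0.1  0.3 30.6] AFTER-TURN SHIFT [-0.1  0.4 30.6] TURN [ 0.002 -0.001  0.   ] q [-0.27  0.7  -0.07  1.79  0.08  0.66 -2.22] F [-0.1 -0.3 -3.5] w 0.0402 61.6
```

```bash
python3 -m jog '[[[0,0,10,0,0,0,0],[0,0,10,0,0,0,0],[0,0,6,0,0,0,0],[0,0,4,0,0,0,0],[0,0,0,0,0,0,0]]]'
python3 -m jog '[[[0,0,0,0,0,0,0.3],[0,0,0,0,0,0,0.6],[0,0,0,0,0,0,0.8],[0,0,0,0,0,0,0.8],[0,0,0,0,0,0,0.8]]]'
```

```text
clock: 8.65
position: [0.5852, 0.1279, 0.1075]
tool_rot: [3.141, -0.004, -0.27]
force: [-0.1, -0.2, -2.9]
grip_width: 0.0406
finger_force: 61.7
clock: 9.15
position: [0.5855, 0.1279, 0.108]
tool_rot: [-3.141, -0.004, -0.27]
force: [-0.1, 0.0, 0.2]
grip_width: 0.0687
finger_force: 0.0
```

```bash
python3 -m jog '[[[0,0,-20,0,0,0,0.8],[0,0,-40,0,0,0,0.8],[0,0,-40,0,0,0,0.8],[-20,-12,-30,0,0,0,0.8],[-30,-20,-10,0,0,0,0.8]]]' >/dev/null
python3 -m jog '[[[-40,-25,-10,0,0,0,1],[-40,-25,-10,0,0,-0.05,1],[-30,-20,0,0,0,-0.05,1],[0,0,0,0,0,0,1],[0,0,0,0,0,0,1]]]' >/dev/null
python3 need.py 0.43 0.37 0.077 0
python3 - <<'E'
from h import *
o=bot.observe();f=bot.grab_frame('wrist');save(f,'w3.png');p=cam(f,o)
print(p(np.array([[.43,.37,.021]])))
for d in bot.trace('tube_a_mid',f): print(d['conf'],np.argwhere(d['region']).mean(0)[::-1],fit('thick',[(p,d['region'])],[.43,.37]))
print([(np.round(d['xyz'],4).tolist(),round(d['conf'],2)) for d in bot.spot_point('tube_a_mid',f)])
E
```

```text
t 10.2 pos [0.4562 0.2683 0.2674] rot [ 3.141 -0.004 -0.169] SHIFT [-43.7 -95.9 190.2] AFTER-TURN SHIFT [ -26.2 -101.7  190.4] TURN [ 0.001 -0.004 -0.169] q [-0.55  0.42 -0.12  1.89  0.07  0.84 -2.45] F [ 0.1 -0.6 -0.2] w 0.0851 0.0
[[220.35419621 257.77456664]]
0.56 [467.04820528  66.49614358] (array([0.43, 0.37, 0.  ]), np.float64(1.0))
[([0.5861, 0.1288, 0.0496], 0.88)]
```

View pics/w3.png

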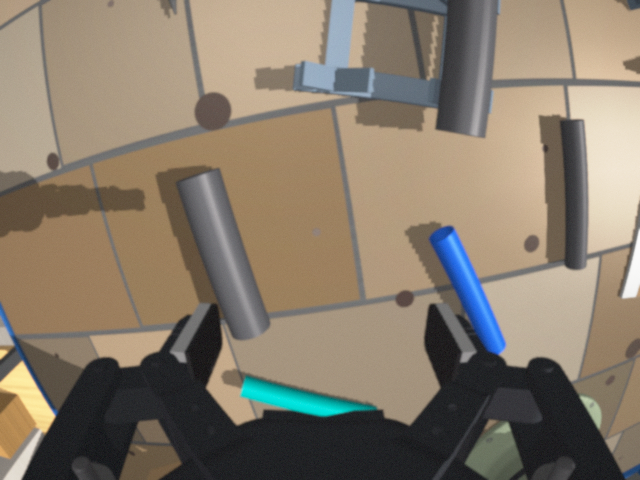

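Tube 1 lies in the cradle. Tube 2 spans (200,175)–(248,335) and the network missed it, so I'll segment it by its low saturation.

Run:
```python
from h import *
o=bot.observe();f=bot.grab_frame('wrist');p=cam(f,o)
hsv=cv2.cvtColor(f['img'],cv2.COLOR_RGB2HSV)
m=np.zeros((480,640),np.uint8);m[160:345,170:275]=(hsv[160:345,170:275,1]<50)
m=cv2.morphologyEx(m,cv2.MORPH_OPEN,np.ones((7,7)));n,l,s,c=cv2.connectedComponentsWithStats(m)
k=1+s[1:,4].argmax();m=l==k;print(s[k],c[k]);print(fit('thick',[(p,m)],[.43,.37]))
```

```text
[ 176  172   96  170 7545] [222.19960239 256.79907223]
(array([0.4295, 0.368 , 0.0739]), np.float64(0.042))
```

```bash
python3 -m jog '[[[0,0,0,0,0,-0.12,1],[0,0,0,0,0,-0.123,1],[-7,-35,15,0,0,0,1],[-7,-35,15,0,0,0,1],[-5,-31,15,0,0,0,1]]]' >/dev/null
python3 -m jog '[[[0,0,25,0,0,0,1],[0,0,25,0,0,0,1],[0,0,0,0,0,0,1]]]' >/dev/null
python3 need.py 0.4295 0.368 0.079 0.074
```

```text
t 11.2 pos [0.43   0.3658 0.1691] rot [ 3.137 -0.     0.072] SHIFT [-0.4 -2.7 90.1] AFTER-TURN SHIFT [-0.3 -2.3 90.1] TURN [ 0.005 -0.    -0.002] q [-0.7   0.61 -0.16  1.86  0.15  0.68 -2.44] F [-0.6 -0.6  0.5] w 0.0856 0.0
```

```bash
python3 -m jog '[[[0,-2,30,0,0,0,1],[0,0,30,0,0,0,1],[0,0,18,0,0,0,1],[0,0,12,0,0,0,1],[0,0,0,0,0,0,1]]]' >/dev/null
python3 need.py 0.4295 0.368 0.079 0.074
python3 -m jog '[[[0,0,0,0,0,0,0],[0,0,0,0,0,0,0],[0,0,0,0,0,0,0],[0,0,0,0,0,0,0],[0,0,0,0,0,0,0]]]' 60
python3 -m jog '[[[0,0,0,0,0,0,0],[0,0,-15,0,0,0,0],[0,0,-30,0,0,0,0],[0,0,-40,0,0,0,0],[0,0,-40,0,0,0,0]]]'
```

```text
t 11.7 pos [0.4309 0.3686 0.0815] rot [ 3.139e+00 -3.000e-03  7.200e-02] SHIFT [-1.5  0.5  2.5] AFTER-TURN SHIFT [-1.4  0.5  2.5] TURN [ 0.002 -0.003 -0.002] q [-0.73  0.75 -0.11  1.88  0.17  0.51 -2.46] F [ 0.5  0.7 -0.4] w 0.0856 0.0
clock: 12.15
position: [0.4311, 0.3692, 0.0831]
tool_rot: [3.141, -0.005, 0.073]
force: [-1.9, -2.2, 13.7]
grip_width: 0.0403
finger_force: 58.9
clock: 12.65
position: [0.4298, 0.3688, 0.2091]
tool_rot: [3.14, -0.003, 0.073]
force: [0.9, 0.1, -3.3]
grip_width: 0.0398
finger_force: 62.3
```

```bash
python3 -m jog '[[[34,31,0,0,0,0,0],[34,31,0,0,0,0,0],[34,31,0,0,0,0,0],[34,31,0,0,0,0,0],[34,30,0,0,0,0,0]]]' >/dev/null
python3 -m jog '[[[0,0,0,0,0,0.11,0],[0,0,5,0,0,0.11,0],[0,0,5,0,0,0.12,0],[0,0,0,0,0,0,0],[0,0,0,0,0,0,0]]]' >/dev/null
python3 need.py 0.6119 0.2281 0.109 -0.27
```

```text
t 13.7 pos [0.6108 0.2281 0.1985] rot [-3.141 -0.004 -0.263] SHIFT [ 0.7 -0.3 89.5] AFTER-TURN SHIFT [ 1.  -0.3 89.5] TURN [-0.    -0.004  0.007] q [-0.42  0.68 -0.05  1.61  0.05  0.85 -2.32] F [ 0.2 -0.4 -4.8] w 0.0402 62.5
```

```bash
python3 -m jog '[[[1,0,25,0,0,0.007,0],[0,0,25,0,0.004,0,0],[0,0,15,0,0,0,0],[0,0,10,0,0,0,0],[0,0,6,0,0,0,0]]]'
python3 -m jog '[[[0,0,4,0,0,0,0],[0,0,0,0,0,0,0]]]'
```

```text
clock: 14.15
position: [0.6125, 0.2275, 0.1165]
tool_rot: [-3.142, -0.008, -0.273]
force: [-0.2, 0.1, -4.2]
grip_width: 0.0402
finger_force: 62.6
clock: 14.35
position: [0.6125, 0.2275, 0.1129]
tool_rot: [-3.141, -0.008, -0.274]
force: [-0.2, -0.2, -2.8]
grip_width: 0.0399
finger_force: 62.6
```

```bash
python3 -m jog '[[[0,0,2,0,0.005,0,0],[0,0,2,0,0,0,0],[0,0,0,0,0,0,0]]]'
python3 -m jog '[[[0,0,0,0,0,0,0.3],[0,0,0,0,0,0,0.6],[0,0,0,0,0,0,0.8],[0,0,0,0,0,0,0.8],[0,0,0,0,0,0,0.8]]]'
python3 -m jog '[[[0,0,-20,0,0,0,0.8],[0,0,-40,0,0,0,0.8],[0,0,-40,0,0,0,0.8],[-40,0,-30,0,0,-0.1,0.8],[-40,10,-10,0,0,-0.1,0.8]]]' >/dev/null
python3 -m jog '[[[-20,35,-10,0,0,-0.1,1],[0,40,-10,0,0,-0.1,1],[0,40,0,0,0,0,1],[0,40,0,0,0,0,1],[0,0,0,0,0,0,1]]]'
python3 - <<'E'
from h import *
o=bot.observe();f=bot.grab_frame('wrist');save(f,'w4.png');p=cam(f,o)
print([(np.round(d['xyz'],4).tolist(),round(d['conf'],2)) for d in bot.spot_point('tube_a_mid',f)])
for d in bot.trace('tube_a_mid',f):
    c=np.argwhere(d['region']).mean(0)[::-1]
    print(c,[fit('thick',[(p,d['region'])],x,z0=.026,yaws=[-.27]) for x in([.584,.128],[.612,.228])])
E
```

```text
clock: 14.65
position: [0.6127, 0.2272, 0.1093]
tool_rot: [-3.142, -0.014, -0.274]
force: [-1.2, -2.0, 1.7]
grip_width: 0.04
finger_force: 63.1
clock: 15.15
position: [0.6124, 0.2276, 0.1087]
tool_rot: [-3.141, -0.013, -0.274]
force: [0.2, 0.0, 0.3]
grip_width: 0.0684
finger_force: 0.0
clock: 16.15
position: [0.5198, 0.0779, 0.2684]
tool_rot: [3.135, -0.012, 0.119]
force: [0.5, -0.3, -0.3]
grip_width: 0.085
finger_force: 0.0
[([0.5884, 0.1269, 0.0501], 0.91), ([0.6288, -0.2125, 0.0346], 0.51), ([0.612, 0.2265, 0.0462], 0.33)]
[271.24738992 131.16150704] [(array([ 0.5875,  0.1269, -0.2668]), np.float64(0.028)), (array([ 0.612,  0.228, -0.27 ]), np.float64(1.0))]
```

View pics/w4.png

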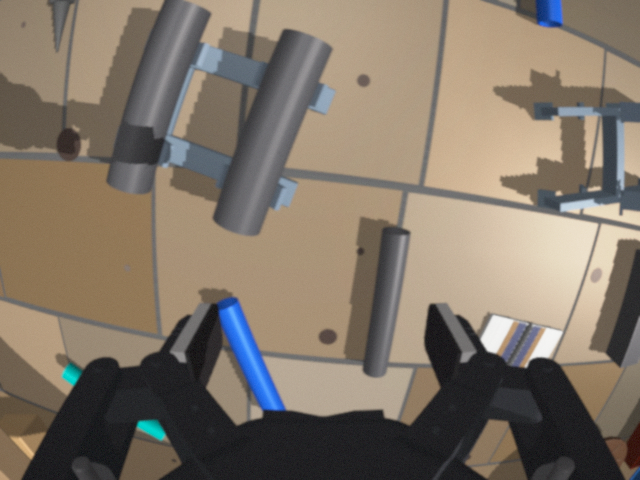

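Both thick tubes lie in the Vs, at (150,100) and (275,130), parallel to each other. Next is the saddle.

```bash
python3 -m jog '[[[0,46,0,0,-0.012,0,1],[0,46,0,0,0,0,1],[0,46,0,0,0,-0.05,1],[0,46,0,0,0,-0.05,1],[0,40,0,0,0,-0.05,1]]]' >/dev/null
python3 -m jog '[[[0,0,0,0,0,0,1],[0,0,0,0,0,0,1]]]'
cat >> h.py <<'E'
def saddle_overlay(p,v,im,o,k,col=(0,0,255),z0=0):
    # spine top edges (x=+-.035, y=+-.006, z=.046), V valleys and mid points, flats at x=+-.045
    c,s=np.cos(v[2]),np.sin(v[2])
    for q in ([[-.035,-.006,.046],[.035,-.006,.046],[.035,.006,.046],[-.035,.006,.046]],[[-.055,-.087,.016],[-.055,.087,.016],[-.035,.087,.016],[-.035,-.087,.016]],[[.055,-.087,.016],[.055,.087,.016],[.035,.087,.016],[.035,-.087,.016]]):
        q=np.array(q);X=np.c_[q[:,0]*c-q[:,1]*s+v[0],q[:,0]*s+q[:,1]*c+v[1],q[:,2]+z0]
        cv2.polylines(im,[np.round((p(X)-o+.5)*k).astype(int)],True,col,1)
E
python3 - <<'E'
from h import *
o=bot.observe();f=bot.grab_frame('wrist');p=cam(f,o)
print([(np.round(d['xyz'],4).tolist(),round(d['conf'],2)) for d in bot.spot_point('saddle_grip',f)])
X=[.627,-.215,.036];m,c=region(f,'saddle_grip',X,p);print(c,None if m is None else fit('saddle',[(p,m)],X[:2],yaws=[.3]))
x0,y0=np.clip(np.round(c-[130,110]).astype(int),0,[380,260])
im=cv2.resize(f['img'][:,:,::-1][y0:y0+200,x0:x0+260],None,fx=3,fy=3,interpolation=cv2.INTER_CUBIC)
saddle_overlay(p,(.627,-.215,.29),im,np.array([x0,y0]),3);cv2.imwrite('pics/sd.png',im)
E
```

```text
clock: 17.0
position: [0.5539, -0.1374, 0.2689]
tool_rot: [3.137, 0.001, 0.276]
force: [-0.4, 1.0, -0.0]
grip_width: 0.0856
finger_force: 0.0
[([0.6284, -0.2133, 0.0384], 0.87)]
[434.25557585 158.80860845] (array([ 0.6299, -0.2173,  0.2577]), np.float64(0.149))
```

View pics/sd.png

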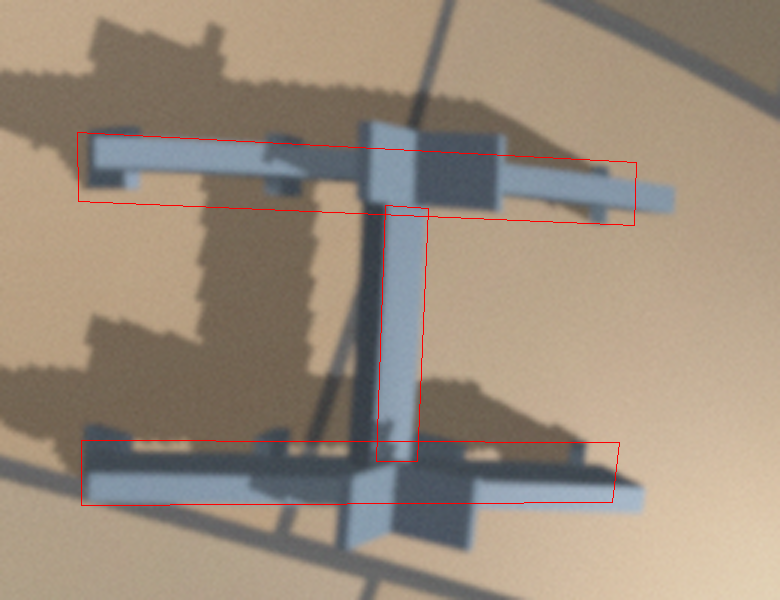

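The spine overlay matches at (0.627, -0.215, yaw 0.29). I'll grasp there.

```bash
python3 -m jog '[[[16,32,10,0.004,0,-0.014,0.7],[16,32,20,0,0,0,0.7],[16,31,30,0,0,0,0.7],[0,0,20,0,0,0,0.7],[0,0,0,0,0,0,0.7]]]' >/dev/null
python3 need.py 0.627 -0.215 0.090 0.29
```

```text
t 17.6 pos [ 0.6256 -0.2143  0.1864] rot [-3.14   0.005  0.291] SHIFT [ 1.6  1.3 96.3] AFTER-TURN SHIFT [ 1.1  1.1 96.4] TURN [-0.002  0.005  0.001] q [ 0.31  0.71 -0.11  1.58  0.09  0.86 -1.12] F [-0.7 -0.8 -0.2] w 0.0595 0.0
```

```bash
python3 -m jog '[[[1,1,30,0,0,0,0.6],[0,0,30,0,0,0,0.6],[0,0,20,0,0,0,0.6],[0,0,16,0,0,0,0.6],[0,0,0,0,0,0,0.6]]]' >/dev/null
python3 need.py 0.627 -0.215 0.090 0.29
python3 -m jog '[[[0,0,0,0,0,0,0.3],[0,0,0,0,0,0,0],[0,0,0,0,0,0,0],[0,0,0,0,0,0,0],[0,0,0,0,0,0,0]]]' 90
python3 -m jog '[[[0,0,0,0,0,0,0],[0,0,0,0,0,0,0],[0,0,-10,0,0,0,0],[0,0,-20,0,0,0,0],[0,0,-30,0,0,0,0]]]'
```

```text
t 18.1 pos [ 0.6272 -0.2153  0.0926] rot [-3.141e+00  2.000e-03  2.910e-01] SHIFT [-0.1 -0.3  2.6] AFTER-TURN SHIFT [-0.1 -0.3  2.6] TURN [-0.     0.002  0.001] q [ 0.3   0.84 -0.1   1.61  0.11  0.7  -1.13] F [-0.5  0.5 -0.7] w 0.0513 0.0
clock: 18.65
position: [0.6283, -0.2167, 0.095]
tool_rot: [3.14, -0.001, 0.289]
force: [-0.1, 1.6, 8.8]
grip_width: 0.0103
finger_force: 88.0
clock: 19.15
position: [0.6266, -0.2162, 0.1531]
tool_rot: [-3.141, 0.004, 0.29]
force: [-0.5, 0.6, -7.2]
grip_width: 0.01
finger_force: 88.1
```

```bash
python3 -m jog '[[[0,0,-40,0,0,0,0],[3,-15,-30,0,0,0,0],[7,-30,-15,0,0,0,0],[8.5,-38.5,0,0,0,0,0],[8.5,-38.5,0,0,0,0,0]]]' >/dev/null
python3 -m jog '[[[8.5,-38.5,0,0,0,0,0],[8.5,-38.5,0,0,0,0,0],[8.5,-38.5,0,0,0,0,0],[8.5,-38.5,0,0,0,0,0],[8.5,-38.5,0,0,0,0,0]]]' >/dev/null
python3 -m jog '[[[8,-36,0,0,0,0.05,0],[5,-20,0,0,0,0.1,0],[0,0,0,0,0,0.13,0],[0,0,0,0,0,0.13,0],[0,0,0,0,0,0.13,0]]]' >/dev/null
python3 -m jog '[[[0,0,0,0,0,0,0],[0,0,0,0,0,0,0]]]' >/dev/null
python3 need.py 0.598 0.178 0.200 -0.27
python3 - <<'E'
from h import *
f=bot.grab_frame('scene');save(f,'s5.png')
o=bot.observe();w=bot.grab_frame('wrist');save(w,'w5.png')
print([(np.round(d['xyz'],4).tolist(),round(d['conf'],2)) for d in bot.spot_point('saddle_grip',f)])
E
```

```text
t 20.9 pos [0.6017 0.1623 0.2383] rot [ 3.14   0.    -0.246] SHIFT [ -7.4 -14.3  38.3] AFTER-TURN SHIFT [ -7.7 -14.1  38.3] TURN [0.001 0.    0.024] q [-0.36  0.59  0.    1.67 -0.    0.89 -2.17] F [ 0.6  0.3 -8.5] w 0.0104 88.6
[([0.6049, 0.1589, 0.1773], 0.67)]
```

View pics/w5.png

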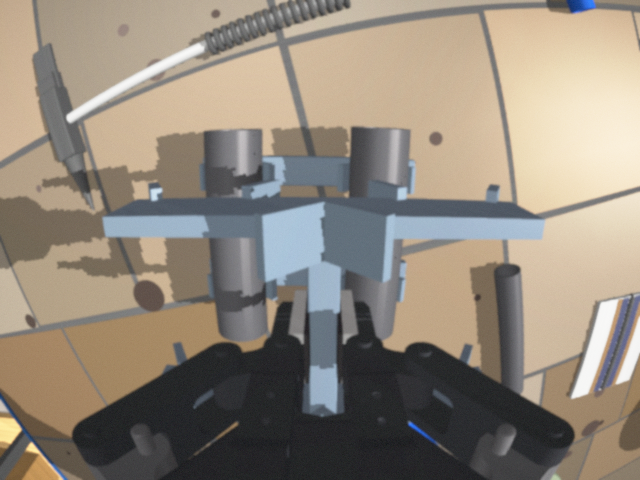

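The saddle is held square, with its cross flat at (325,225) and the two tubes beyond it at (235,200) and (380,200). I'll align and lower it.

```bash
python3 -m jog '[[[-3,-7,10,0,0,0.024,0],[-3,-7,15,0,0,0,0],[0,0,15,0,0,0,0],[0,0,15,0,0,0,0],[0,0,0,0,0,0,0]]]' >/dev/null
python3 -m jog '[[[0,0,0,0,0,0,0]]]' >/dev/null
python3 need.py 0.599 0.1775 0.147 -0.27
python3 - <<'E'
from h import *
o=bot.observe();w=bot.grab_frame('wrist');p=cam(w,o)
T=[d['region'] for d in bot.trace('tube_a_mid',w)];print([np.round(np.argwhere(m).mean(0)[::-1]) for m in T])
im=w['img'][:,:,::-1].copy()
for v in([.584,.128,-.27],[.612,.228,-.27]):
    X=MOD['thick']+[0,0,.026];c,s=np.cos(v[2]),np.sin(v[2]);X=np.c_[X[:,0]*c-X[:,1]*s+v[0],X[:,0]*s+X[:,1]*c+v[1],X[:,2]]
    cv2.polylines(im,[cv2.convexHull(np.round(p(X)).astype(np.int32))],True,(0,0,255),1)
saddle_overlay(p,(.599-.0013,.1765,-.27),im,np.zeros(2),1,(0,255,0),z0=float(o['position'][2])-.095)
cv2.imwrite('pics/w6.png',cv2.resize(im[80:380,80:480],None,fx=2,fy=2))
E
```

```text
t 21.6 pos [0.5997 0.1769 0.1826] rot [ 3.14e+00  1.00e-03 -2.74e-01] SHIFT [-0.9 -0.5 35.6] AFTER-TURN SHIFT [-0.9 -0.4 35.6] TURN [ 0.002  0.001 -0.004] q [-0.39  0.67  0.01  1.7  -0.    0.78 -2.22] F [ 0.6 -0.4 -7.6] w 0.0104 88.3
[array([412., 229.]), array([323., 247.])]
```

View pics/w6.png

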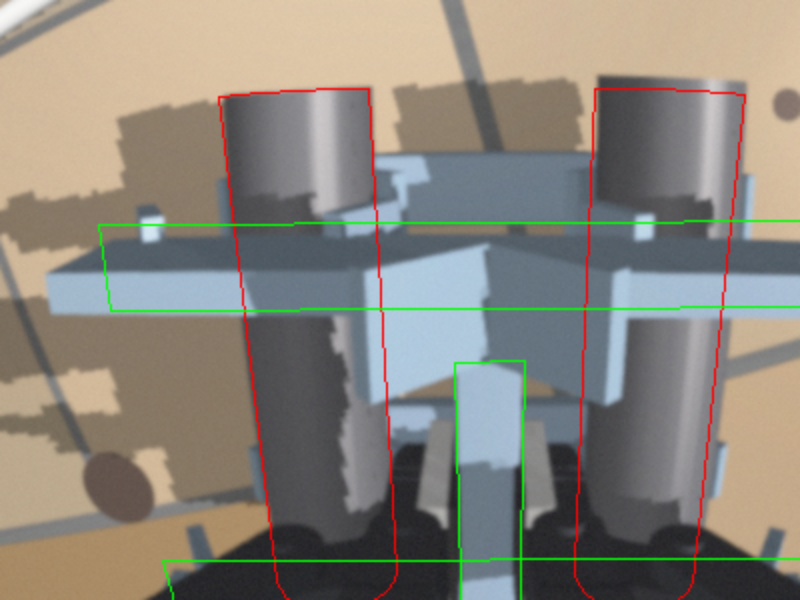

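The tube outlines and the spine match the model, and the saddle's V is centred between the tubes. I'll lower it gently.

```bash
python3 -m jog '[[[-0.5,0,12,0,0,-0.004,0],[0,0,8,0,0,0,0],[0,0,5,0,0,0,0],[0,0,4,0,0,0,0],[0,0,0,0,0,0,0]]]'
python3 -m jog '[[[0,0,2,0,0,0,0],[0,0,2,0,0,0,0],[0,0,0,0,0,0,0]]]'
```

```text
clock: 22.2
position: [0.599, 0.1773, 0.1533]
tool_rot: [3.14, 0.001, -0.27]
force: [0.5, 0.6, -8.2]
grip_width: 0.0105
finger_force: 88.7
clock: 22.5
position: [0.5992, 0.1774, 0.1499]
tool_rot: [3.14, 0.0, -0.27]
force: [0.1, -1.0, -7.2]
grip_width: 0.0101
finger_force: 88.7
```

```bash
python3 -m jog '[[[0,0,1.5,0,0,0,0],[0,0,1,0,0,0,0],[0,0,0,0,0,0,0]]]'
python3 -m jog '[[[0,0,1,0,0,0,0],[0,0,0,0,0,0,0],[0,0,0,0,0,0,0]]]'
```

```text
clock: 22.8
position: [0.5993, 0.1773, 0.1475]
tool_rot: [3.14, 0.0, -0.27]
force: [-0.1, -0.9, -7.4]
grip_width: 0.0102
finger_force: 88.7
clock: 23.1
position: [0.5993, 0.1774, 0.1473]
tool_rot: [3.141, -0.0, -0.27]
force: [-4.4, -1.4, 7.0]
grip_width: 0.0102
finger_force: 90.9
```

```bash
python3 -m jog '[[[0,0,0,0,0,0,0.2],[0,0,0,0,0,0,0.4],[0,0,0,0,0,0,0.5],[0,0,0,0,0,0,0.5],[0,0,0,0,0,0,0.5]]]'
python3 -m jog '[[[0,0,-20,0,0,0,0.5],[0,0,-40,0,0,0,0.5],[0,0,-40,0,0,0,0.5],[-20,35,-20,0,0,0,1],[-24,42,-10,0,0,-0.1,1]]]' >/dev/null
python3 -m jog '[[[-24,42,0,0,0,-0.1,1],[-24,35,0,0,0,-0.1,1],[-20,0,0,0,0,0,1],[0,0,0,0,0,0,1],[0,0,0,0,0,0,1]]]'
python3 - <<'E'
from h import *
o=bot.observe();w=bot.grab_frame('wrist');save(w,'w7.png');p=cam(w,o)
print([(np.round(d['xyz'],4).tolist(),round(d['conf'],2)) for d in bot.spot_point('tube_c_mid',w)])
print([(np.round(d['xyz'],4).tolist(),round(d['conf'],2)) for d in bot.spot_point('saddle_grip',w)])
X=[.43,.0035,.0135];m,c=region(w,'tube_c_mid',X,p);print(c,None if m is None else fit('thin',[(p,m)],X[:2],yaws=[.05]))
s=bot.grab_frame('side');print([(np.round(d['xyz'],4).tolist(),round(d['conf'],2)) for d in bot.spot_point('saddle_grip',s)])
E
```

```text
clock: 23.6
position: [0.5993, 0.1774, 0.1465]
tool_rot: [3.14, 0.0, -0.27]
force: [-1.0, 0.1, 0.7]
grip_width: 0.043
finger_force: 0.0
clock: 24.6
position: [0.4595, 0.044, 0.2771]
tool_rot: [3.141, -0.001, 0.03]
force: [0.2, -0.3, 0.5]
grip_width: 0.0854
finger_force: 0.0
[([0.3405, 0.1322, 0.0178], 0.84), ([0.4286, 0.0008, 0.0142], 0.55)]
[([0.5971, 0.1776, 0.0878], 0.73)]
[364.22771982 238.48659507] (array([0.431 , 0.0016, 0.0486]), np.float64(0.036))
[([0.5995, 0.1795, 0.0934], 0.67)]
```

View pics/w7.png

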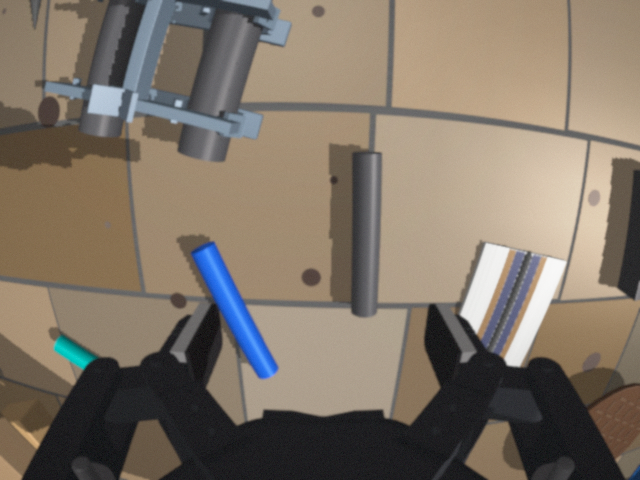

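The saddle is seated at about (0.598, 0.178, 0.09). The dark thin tube, at (366,235) in the picture, lies at (0.431, 0.0016) with yaw 0.05.

```bash
python3 -m jog '[[[-15,20,20,0,0,-0.02,0.7],[-15,21,30,0,0,0,0.7],[0,0,30,0,0,0,0.7],[0,0,20,0,0,0,0.7],[0,0,0,0,0,0,0.7]]]' >/dev/null
python3 need.py 0.431 0.0016 0.077 0.049
```

```text
t 25.4 pos [0.43   0.0016 0.1749] rot [3.14  0.004 0.05 ] SHIFT [ 1.5 -0.1 97.9] AFTER-TURN SHIFT [ 1.   0.1 97.9] TURN [0.001 0.004 0.001] q [-0.11  0.44 -0.04  2.2   0.04  0.51 -1.7 ] F [-0.1 -0.6 -0.4] w 0.06 0.0
```

```bash
python3 -m jog '[[[1,0,30,0,0,0,0.7],[0,0,30,0,0,0,0.7],[0,0,20,0,0,0,0.7],[0,0,16,0,0,0,0.7],[0,0,0,0,0,0,0.7]]]' 50 >/dev/null
python3 need.py 0.431 0.0016 0.077 0.049
python3 -m jog '[[[0,0,0,0,0,0,0.4],[0,0,0,0,0,0,0],[0,0,0,0,0,0,0],[0,0,0,0,0,0,0],[0,0,0,0,0,0,0]]]'
```

```text
t 25.9 pos [0.4317 0.0018 0.0801] rot [3.14e+00 2.00e-03 5.00e-02] SHIFT [-0.7  0.1  3.1] AFTER-TURN SHIFT [-0.7  0.1  3.1] TURN [0.001 0.002 0.001] q [-0.12  0.65 -0.03  2.23  0.07  0.26 -1.73] F [ 0.5 -0.   0.8] w 0.0601 0.0
clock: 26.4
position: [0.4324, 0.0016, 0.0821]
tool_rot: [3.141, -0.001, 0.05]
force: [-1.9, 0.5, 14.8]
grip_width: 0.0251
finger_force: 48.3
```

The fingers hold the tube too near their tips, so I'll regrip about 6 mm lower.

```bash
python3 -m jog '[[[0,0,0,0,0,0,0.5],[0,0,0,0,0,0,0.5],[0,0,4,0,0,0,0.5],[0,0,4,0,0,0,0.5],[0,0,0,0,0,0,0.5]]]'
python3 -m jog '[[[0,0,0,0,0,0,0.3],[0,0,0,0,0,0,0],[0,0,0,0,0,0,0],[0,0,0,0,0,0,0],[0,0,0,0,0,0,0]]]'
```

```text
clock: 26.9
position: [0.4315, 0.0016, 0.0722]
tool_rot: [3.14, 0.001, 0.05]
force: [0.0, 0.3, -0.1]
grip_width: 0.0426
finger_force: 0.0
clock: 27.4
position: [0.4316, 0.0016, 0.0728]
tool_rot: [3.14, 0.001, 0.05]
force: [-3.0, -0.3, 2.9]
grip_width: 0.0253
finger_force: 49.0
```

```bash
python3 -m jog '[[[0,0,-15,0,0,0,0],[0,0,-40,0,0,0,0],[0,0,-45,0,0,0,0],[0,0,-45,0,0,0,0],[0,0,-35,0,0,0,0]]]'
python3 -m jog '[[[35,-33.5,0,0,0,0,0],[35,-33.5,0,0,0,0,0],[35,-33.5,0,0,0,0,0],[35,-33.5,0,0,0,0,0],[35,-33.5,0,0,0,0,0]]]' >/dev/null
python3 -m jog '[[[0,0,0,0,0,0.1,0],[0,0,0,0,0,0.11,0],[0,0,0,0,0,0.11,0],[0,0,0,0,0,0,0],[0,0,0,0,0,0,0]]]' >/dev/null
python3 need.py 0.598 0.178 0.181 -0.27
python3 - <<'E'
from h import *
w=bot.grab_frame('wrist');save(w,'w8.png')
for n in('side','scene'):
    s=bot.grab_frame(n);print([(np.round(d['xyz'],4).tolist(),round(d['conf'],2)) for q in('saddle_grip','tube_c_mid') for d in bot.spot_point(q,s)])
E
```

```text
clock: 27.9
position: [0.4318, 0.0017, 0.2553]
tool_rot: [3.141, -0.001, 0.05]
force: [1.0, -0.5, -2.4]
grip_width: 0.0253
finger_force: 49.6
t 28.9 pos [0.5981 0.1778 0.2523] rot [ 3.14   0.    -0.267] SHIFT [-0.2 -0.2 71.3] AFTER-TURN SHIFT [-0.2 -0.1 71.3] TURN [0.002 0.    0.003] q [-0.39  0.58  0.01  1.65 -0.01  0.91 -2.21] F [-0.5  0.  -1.3] w 0.0253 49.7
[([0.6001, 0.18, 0.0937], 0.94), ([0.8196, -0.1119, 0.0157], 0.75), ([0.344, 0.136, 0.0128], 0.67)]
[([0.5992, 0.1764, 0.0885], 0.72), ([0.3406, 0.1308, 0.015], 0.9), ([0.6003, 0.1757, 0.1961], 0.84), ([0.822, -0.115, 0.0129], 0.71), ([0.2356, 0.3207, 0.0146], 0.62)]
```

View pics/w8.png

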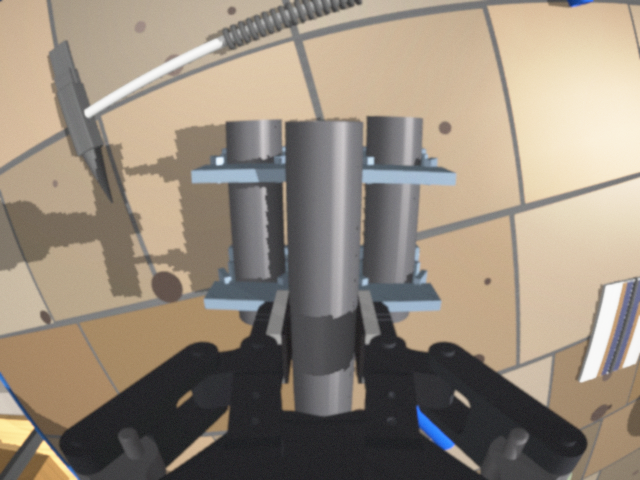

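The thin tube at (323,230) is centred between the two seated tubes, above the saddle. I'll lower it to seat.

```bash
python3 -m jog '[[[1,0,25,0,0,0.003,0],[0,0,20,0,0,0,0],[0,0,12,0,0,0,0],[0,0,6,0,0,0,0],[0,0,0,0,0,0,0]]]'
python3 -m jog '[[[0,0,2.5,0,0,0,0],[0,0,2,0,0,0,0],[0,0,0,0,0,0,0]]]'
python3 -m jog '[[[0,0,1,0,0,0,0],[0,0,0,0,0,0,0],[0,0,0,0,0,0,0]]]'
```

```text
clock: 29.75
position: [0.5991, 0.1774, 0.1891]
tool_rot: [3.14, 0.001, -0.273]
force: [-0.8, 0.2, -1.9]
grip_width: 0.0253
finger_force: 49.8
clock: 30.05
position: [0.5993, 0.1775, 0.1852]
tool_rot: [3.141, -0.0, -0.273]
force: [0.5, 0.6, -2.5]
grip_width: 0.0254
finger_force: 49.8
clock: 30.35
position: [0.5992, 0.1774, 0.1841]
tool_rot: [3.14, 0.0, -0.273]
force: [-0.5, -0.4, -1.5]
grip_width: 0.0255
finger_force: 49.8
```

```bash
python3 -m jog '[[[0,0,1.5,0,0,0,0],[0,0,1,0,0,0,0],[0,0,0,0,0,0,0]]]'
python3 -m jog '[[[0,0,1,0,0,0,0],[0,0,0,0,0,0,0],[0,0,0,0,0,0,0]]]'
```

```text
clock: 30.65
position: [0.5993, 0.1774, 0.1817]
tool_rot: [3.14, 0.0, -0.273]
force: [-1.8, -1.3, 2.9]
grip_width: 0.0252
finger_force: 50.5
clock: 30.95
position: [0.5994, 0.1775, 0.1815]
tool_rot: [3.141, -0.0, -0.273]
force: [-6.0, -1.8, 16.1]
grip_width: 0.0255
finger_force: 51.8
```

The tube touched down at the expected height (0.1815). I'll back off 1.5 mm of the press, release, retreat and check.

```bash
python3 -m jog '[[[0,0,-1.5,0,0,0,0],[0,0,0,0,0,0,0.2],[0,0,0,0,0,0,0.4],[0,0,0,0,0,0,0.6],[0,0,0,0,0,0,0.6]]]'
python3 -m jog '[[[0,0,-15,0,0,0,0.6],[0,0,-40,0,0,0,0.6],[0,0,-40,0,0,0,0.6],[-40,0,-30,0,0,0,0.6],[-40,0,0,0,0,0,0.6]]]' >/dev/null
python3 -m jog '[[[-20,20,0,0,0,0,0.6],[0,40,0,0,0,0,0.6],[0,40,0,0,0,0,0.6],[0,0,0,0,0,0,0.6],[0,0,0,0,0,0,0.6]]]'
python3 - <<'E'
from h import *
w=bot.grab_frame('wrist');save(w,'w9.png')
print([(q,np.round(d['xyz'],4).tolist(),round(d['conf'],2)) for q in('saddle_grip','tube_c_mid','tube_a_mid') for d in bot.spot_point(q,w)])
s=bot.grab_frame('side');print([(np.round(d['xyz'],4).tolist(),round(d['conf'],2)) for q in('saddle_grip','tube_c_mid','tube_a_mid') for d in bot.spot_point(q,s)])
E
```

```text
clock: 31.45
position: [0.5992, 0.1774, 0.1819]
tool_rot: [3.14, 0.0, -0.273]
force: [-0.6, -0.1, -0.2]
grip_width: 0.0514
finger_force: 0.0
clock: 32.45
position: [0.4761, 0.1077, 0.3083]
tool_rot: [3.141, -0.001, -0.275]
force: [-0.1, 0.5, -0.3]
grip_width: 0.0516
finger_force: 0.0
[('saddle_grip', [0.5982, 0.1757, 0.0861], 0.56), ('tube_c_mid', [0.5953, 0.1779, 0.1196], 0.61), ('tube_a_mid', [0.5888, 0.128, 0.0491], 0.86)]
[([0.6004, 0.1779, 0.0929], 0.74), ([0.3407, 0.134, 0.0131], 0.81), ([0.2296, 0.3223, 0.0155], 0.61), ([0.8196, -0.1144, 0.0167], 0.6), ([0.5953, 0.1811, 0.1215], 0.56), ([0.5847, 0.1248, 0.0429], 0.89)]
```

View pics/w9.png

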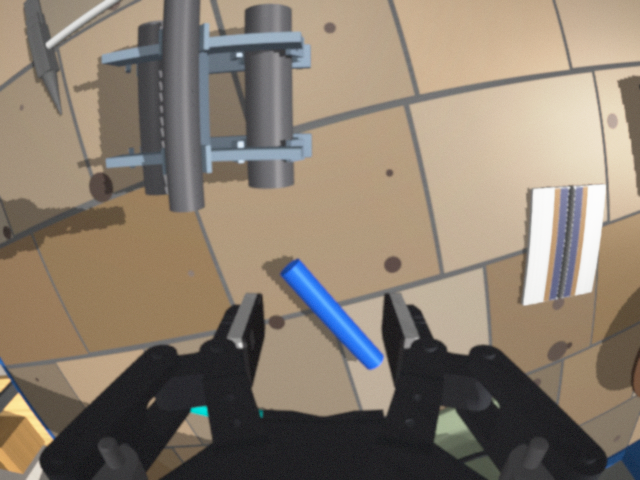

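The stack is complete in the picture at (210,100): thin tube in the saddle's V, saddle seated over both thick tubes, and the gripper clear of everything. I'm handing it in.

```bash
python3 -c "
from workcell import bot
print(bot.job_done())"
```

```text
the job is handed in; nothing more can be done
None
```

The job is handed in at about 33 s on the robot's clock: both thick tubes lie in the lower Vs, the saddle sits over them and the thin tube lies in its V, everything released (final camera check agrees; no verdict was returned).

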